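Load and lock the basket carrier of a watch-cleaning machine

ROBOT

A 6-joint arm with a two-finger parallel gripper is mounted at the origin on the work surface. World frame = base frame: x ahead of the robot, y to its left, z up, the work surface at z = 0. Lengths are in m, angles in rad, forces in N, time in s.
With the tool pointing down it reaches from about 0.375 to 0.9 m from the base axis. Payload 3.1 kg.
Tool frame: the origin (TCP) lies at the centre of the arm's flange, where the gripper is bolted on; the fingertips stand 173 mm ahead of it and the grasp point (between the pads) lies 155 mm ahead of it; z points along the fingers, x is the direction in which the jaws open and shut, and the axes are right-handed (so a half turn about z gives the same grasp; the last joint's range is limited). The gripper opens to 85 mm and grips with 20 to 120 N. Pads are 22 mm wide; open, the fingers measure 114 mm over their backs; the gripper's body (76 mm by 85 mm) begins 54 mm behind the grasp point. The pads swing forward as they close: fully open they stand 13 mm farther back than shut.
Start: joints at [1.018, 0.527, 1.433, -0, 1.181, -0.178], TCP at [0.229, 0.582, 0.405] pointing down, gripper open.
Joint ranges: [-3.08, 3.08], [-0.75, 2.2], [0.22, 2.44], [-1.43, 4.57], [0, 2.65], [-2.85, 2.85]. Speed limits (rad/s): [2.79, 2.79, 3.14, 3.14, 3.14, 3.14].

INTERFACE

Orientations are given as a unit quaternion [x, y, z, w].
In Python, from station import manip gives the robot as it stands.
- The arm moves only by the shell command python3 -m jog 'ROWS' [OPENING] [FORCE]. ROWS is JSON, a list that holds one entry, the list of rows, each a list of 4 numbers: the shift along the world's x, y, z in mm, then the turn about the world's z in degrees. A call has exactly 8 rows; each row shifts and turns the commanded pose from where the row before left it; what a row does not reach is not made up. A row lasts 1/8 s, in which the tool goes at most 62.5 mm and 10.7 degrees, less where a joint would pass 70% of its speed; a pose out of reach is approached as far as the arm can. A call is refused whole if a number of a shift passes 62.5 or a number of a turn 10.7, either way. A call with a gripper value outside its range is refused whole. OPENING is the opening in per cent of the stroke, from 0 (shut) to 100 (fully open), set as the call begins (- or left out, the last holds). The fingers move at their own pace and stop on an object; FORCE is the grip in N (left out, the last holds). Time passes only in rows, so rows that do not move let the fingers close, or fill a call up. It gives the time, the measured TCP pose, the force and the opening at its end, in the units of the state.
- manip.sense(): the state, without advancing time (a new reading comes with each control period).
- manip.snapshot(name): name is "side" or "top" or "wrist"; returns the picture (420x560x3 uint8, red, green, blue); there is no depth.
- manip.camera_info(name): a dict with "fx", "fy", "cx", "cy" (pixels), "R" (3x3) and "t" (3): a world point X has camera coordinates R X + t. Camera axes: x right, y down, z forward; pixel columns grow to the right and rows downward; lengths in m; the calibration is good to about 2 mm. A picture is of the moment at which its call begins: read the wrist's pose just before it. camera_info takes no time and is no camera call; for the wrist camera it gives the pose at the moment of the call.
- manip.sign_off(): hands the job in, once; it reports no verdict.
The state is a dict: "t": time; "q": joint angles; "qd": joint speeds; "tau": joint torques, N m; "tcp_pos": TCP position; "tool_rot": TCP orientation; "force": force on the tool from outside, world axes, zero at the start; "ft_torque": the same for the moment, N m; "finger_gap": opening from 0.0 (shut) to 1.0 (fully open).
Only numpy, scipy, OpenCV 4.12 (cv2) and the standard library are available. Lean on these libraries where they do the work, as an engineer would, in place of code of your own. Each camera call takes 0.05 s, during which the arm holds its last target. There are 200 camera calls.

TASK

Load the basket carrier of the watch-cleaning machine: slide the deep basket down over its post until it sits flat on the seat, then the divided tray flat on top of the basket, and last put the locking lid on. Feel with light pressure for the turn at which the lid drops over the cross pin, press it down against the carrier's spring, and give it a quarter turn clockwise so that it stays locked down when you let go. Force nothing onto the pin or the baskets, and leave the other things on the bench where they lie.

Things in the scene. Friction and masses are not known exactly. Their poses are not given: they have to be found in the camera images.
- carrier: Basket carrier, fixed on the 2 mm thick mat on which all parts lie: grey base disc 84 mm across, 10 mm high, with an upright stepped steel post in its middle carrying a sprung seat, a boss and a cross pin (see the points). Origin: centre of the base's underside; z up along the post. The deep basket, the divided tray and the locking lid go on it in that order.
- seat_top (a point): On the post's axis, at the top of the round seat (54 mm across) with nothing pressing on it: 32 mm above the carrier's origin. Axes as the carrier's. The seat rides on a spring: it gives from 3 N on, then 1 mm for every further 1.5 N, and stops hard after 10 mm (18 N).
- boss_top (a point): Top of the boss on the post that centres the baskets: 19 mm in diameter, chamfered 2.5 mm, 25 mm above seat_top. Above it the post is 9 mm in diameter with a chamfered end 43.5 mm above seat_top. Axes as the carrier's.
- pin_mid (a point): Middle of the brass cross pin that goes level through the 9 mm post, 39 mm above seat_top: 4 mm square, 18.4 mm from end to end. Axes as the carrier's: the pin's direction is NOT measured. It is left anywhere within 0.7 rad either way of the carrier's x axis, differently each time; friction of 1.5 N m holds it. See it or find it by feel.
- deep_basket: Deep round basket of perforated steel, 58 mm outside diameter, 20 mm high, three large compartments with parts. Its hub in the middle has a bore of 21.4 mm that passes the cross pin and fits the boss. Origin: centre of the underside; z up. 50 to 85 g. Its turn does not matter. Goes on the seat, first.
- divided_tray: Shallow round tray of perforated steel, 60 mm outside diameter, 12 mm high, six small compartments, the same hub bore of 21.4 mm. Origin: centre of the underside; z up. 35 to 65 g. Its turn does not matter. Goes on top of the deep basket, second.
- locking_lid: Locking lid, 70 g: perforated steel disc 60 mm across, 4 mm thick, with a round blue knob to grip, 40 mm in diameter, from 4 to 24 mm above the underside. Origin: centre of the underside; z up. Underside above seat_top: 37 mm riding on the pin, 32 mm laid on the tray, 29 mm locked.
- lid_slot (a point): Centre of the lid's web, 4 mm above its underside; axes as the lid's. The web is 4 mm thick, with an 11.6 mm bore for the post and a slot for the pin along the lid's x axis (either way round), 7 mm wide, 22.4 mm long. Off line, the web rides on the pin; turned to within about 0.14 rad of the pin, the lid drops 5 mm onto the tray.
- lid_groove (a point): Centre of the groove floor in the lid, 8 mm above its underside; axes as the lid's. The groove runs along the lid's y, 2.5 mm deep, 10 mm wide. With the lid pressed 5.5 to 10 mm below its place on the tray (a push of 11 to 16 N) it turns clockwise from slot to groove: 1.57 rad, 0.25 either way; brass stops 0.33 rad beyond. Let up, the pin sits in the groove: locked.
- loupe: Bystander: black eyeglass loupe, 38 mm across, 30 mm high. Origin: centre of the underside.
- movement_holder: Bystander: small steel and brass movement holder, about 85 x 34 x 22 mm, long along its x axis. Origin: underside, middle of the block.
- dust_cover: Bystander: glass dust cover, 72 mm across, 62 mm high with its black knob. Origin: centre of the underside.
- screwdriver: Bystander: yellow-ended watchmaker's screwdriver lying flat, 111 mm long along its x axis, 11 mm thick. Origin: underside, near the middle.
Not all that is in view belongs to the job. Leave any orange look-alike of the deep_basket alone.

How it is judged:
On the way, in this order (a step that is already met when the one before it is completed fails the run):
1. the deep basket sits flat on the carrier's seat (z of deep_basket in the frame of seat_top below 0.0015 m and horizontal distance between deep_basket and seat_top below 0.003 m and angle between deep_basket's own z axis and vertical below 0.05 rad and contact force between deep_basket and the fingers below 0.1 N), for 0.2 s.
2. the divided tray sits flat on the deep basket, which is still in place (z of deep_basket in the frame of seat_top below 0.0015 m and z of divided_tray in the frame of deep_basket between 0.0185 and 0.0215 m and horizontal distance between divided_tray and seat_top below 0.003 m and angle between divided_tray's own z axis and vertical below 0.05 rad and contact force between divided_tray and the fingers below 0.1 N), for 0.2 s.
At the end, for the whole second after the job is handed in: Released and at rest, centred on the post within 3 mm: deep basket on the seat, tray on the basket, lid flat on the tray (tilt under 0.05 rad) and locked under the pin: its underside 59.7 to 62.2 mm above the carrier's origin (61 locked, 64 merely laid on) (z of locking_lid in the frame of carrier between 0.0597 and 0.0622 m and horizontal distance between each of locking_lid, divided_tray, deep_basket and seat_top below 0.003 m and angle between locking_lid's own z axis and vertical below 0.05 rad and z of locking_lid in the frame of divided_tray between 0.0105 and 0.0135 m and z of divided_tray in the frame of deep_basket between 0.0185 and 0.0215 m and linear speed of locking_lid below 0.01 m/s and contact force between locking_lid and the fingers below 0.1 N); the robot touches nothing.
It fails at once if the lid is forced onto the post or its pin with more than 30 N (contact force between locking_lid and carrier above 30 N).
It fails at once if the stack is squeezed by the lid with more than 30 N (contact force between locking_lid and divided_tray above 30 N).
It fails at once if a basket is forced onto the carrier with more than 30 N (contact force between any of deep_basket, divided_tray and carrier above 30 N).
It fails at once if a bystander is moved by more than 15 mm (distance of any of loupe, movement_holder, dust_cover, screwdriver from where it was at the start of the episode above 0.015 m).
It also fails if it takes over 72 s, if anything falls off the work surface, if the arm or the gripper's body presses on something with over 40 N, if the wrist force passes 120 N, or if a joint passes its speed limit or range.

## Working session

There is one attempt and no reset: what is moved stays moved. The work goes in short steps, Python scripts to look and compute and a shell command to move; the robot and the scene stay as the last step left them, time stands still between calls to the robot, and variables do not carry over. Pictures are saved under pics/ and viewed, about 8 in all and at most 12, crops included, and the job is handed in when it is done.

```bash
ls; mkdir -p pics
python3 - <<'E'
from station import manip
import cv2,numpy as np
print(manip.sense())
a=[]
for n in ["top","side"]:
    c=manip.camera_info(n);print(n,c)
    im=manip.snapshot(n);cv2.imwrite(f"pics/{n}0.png",im[:,:,::-1])
E
```

```text
pics
{'t': 0.0, 'q': array([ 1.01750739e+00,  5.28447595e-01,  1.43395344e+00,  1.75746332e-05,
        1.18141103e+00, -1.78491552e-01]), 'qd': array([ 0.000376  , -0.00055592,  0.00106629, -0.0003853 ,  0.00167292,
       -0.00078048]), 'tau': array([ 1.40268830e-04, -4.42347300e+01, -1.78022861e+01, -2.64958890e-04,
        8.47779913e-03, -5.65354662e-05]), 'tcp_pos': array([0.22857215, 0.58130958, 0.40372836]), 'tool_rot': array([ 8.26464921e-01,  5.62987126e-01, -1.01679288e-03,  4.44574488e-04]), 'force': array([ 0.04308571, -1.10880772, -0.48753171]), 'ft_torque': array([-0.01848731,  0.01235706,  0.03932255]), 'finger_gap': 1.00102356441636}
top {'fx': 407.2301160307329, 'fy': 407.2301160307329, 'cx': 274.25604056112473, 'cy': 207.3476074833087, 'R': array([[-0.01182274, -0.99988555, -0.00944006],
       [-0.9882448 ,  0.01312313, -0.15231547],
       [ 0.15242192,  0.00752831, -0.98828684]]), 't': array([-0.03150685,  0.5720833 ,  0.85235541])}
side {'fx': 538.5302191044881, 'fy': 538.5302191044881, 'cx': 283.0678443608377, 'cy': 202.2623861815087, 'R': array([[ 0.96649914, -0.25621707, -0.0152387 ],
       [-0.17324279, -0.60739415, -0.77528013],
       [ 0.18938411,  0.75194757, -0.63143369]]), 't': array([-0.56566868,  0.15150103,  0.95673716])}
```

View pics/top0.png

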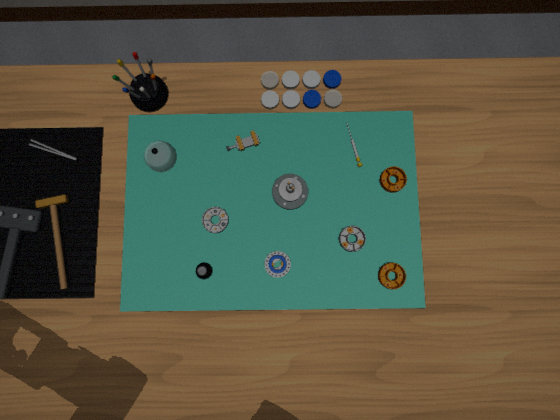

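View pics/side0.png

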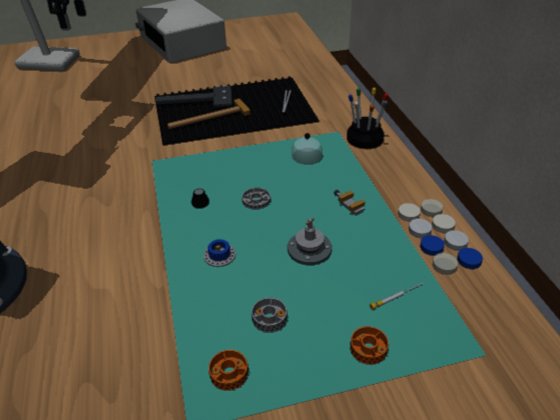

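Top view: carrier at (290,191), deep basket with parts at (352,239), tray at (216,220), lid with blue knob at (278,264). The orange look-alikes are at (393,180) and (392,276), the loupe at (204,270), the dust cover at (160,156). The side view agrees: basket (269,314), tray (257,198), lid (220,252), carrier (310,245).

```bash
cat > h.py <<'E'
from station import manip
import cv2,numpy as np
from scipy.spatial.transform import Rotation as Ro
def ray(c,u,v,z):
    d=c["R"].T@np.array([(u-c["cx"])/c["fx"],(v-c["cy"])/c["fy"],1]); o=-c["R"].T@c["t"]
    return o+d*(z-o[2])/d[2]
def proj(c,X):
    p=c["R"]@np.asarray(X)+c["t"]; return np.array([c["fx"]*p[0]/p[2]+c["cx"],c["fy"]*p[1]/p[2]+c["cy"]])
def yaw(q): # direction of tool x in world
    x=Ro.from_quat(q).as_matrix()[:,0]; return np.degrees(np.arctan2(x[1],x[0]))
E
python3 - <<'E'
from h import *
P={"carrier":((290,191),(310,245),.012),"basket":((352,239),(269,314),.012),"tray":((216,220),(257,198),.008),"lid":((278,264),(220,252),.012),"cover":((160,156),(307,150),.03),"loupe":((204,270),(200,198),.017),"or1":((393,180),(369,345),.012),"or2":((392,276),(229,369),.012)}
for n in ("top","side"):
    im=cv2.imread(f"pics/{n}0.png"); c=manip.camera_info(n)
    hsv=cv2.cvtColor(im,cv2.COLOR_BGR2HSV)
    mat=cv2.inRange(hsv,(75,90,60),(95,255,255))
    k,lab,st,ce=cv2.connectedComponentsWithStats(cv2.morphologyEx(255-mat,cv2.MORPH_CLOSE,np.ones((3,3)))) 
    for m,(a,b,z) in P.items():
        p=a if n=="top" else b
        d=[np.hypot(*(ce[i]-p)) if 80<st[i][4]<5000 else 99 for i in range(k)]; i=int(np.argmin(d))
        print(n,m,p,ray(c,*p,z).round(3),ce[i].round(1),st[i],ray(c,*ce[i],z).round(4))
s=manip.sense();c=manip.camera_info("wrist");print(c)
M=Ro.from_quat(s["tool_rot"]).as_matrix(); o=-c["R"].T@c["t"]
print("cam in tool",M.T@(o-s["tcp_pos"]),(c["R"]@M).round(3),yaw(s["tool_rot"]))
E
```

```text
top carrier (290, 191) [ 0.614 -0.075  0.012] [289.6 191.1] [ 272  174   36   35 1009] [ 0.6138 -0.0741  0.012 ]
top basket (352, 239) [ 0.502 -0.212  0.012] [352.1 238.3] [339 226  27  26 516] [ 0.5039 -0.2127  0.012 ]
top tray (216, 220) [0.55  0.095 0.008] [214.5 219.4] [202 207  26  26 498] [0.5512 0.0982 0.008 ]
top lid (278, 264) [ 0.449 -0.045  0.012] [277.1 263.9] [264 251  27  27 549] [ 0.4488 -0.0432  0.012 ]
top cover (160, 156) [0.696 0.221 0.03 ] [159.5 155.7] [144 141  32  31 750] [0.6966 0.2221 0.03  ]
top loupe (204, 270) [0.437 0.119 0.017] [203.6 270.4] [196 262  16  17 215] [0.4364 0.1199 0.017 ]
top or1 (393, 180) [ 0.636 -0.312  0.012] [392.9 178.9] [379 166  28  27 548] [ 0.639  -0.3118  0.012 ]
top or2 (392, 276) [ 0.419 -0.297  0.012] [391.8 275.5] [378 262  29  28 587] [ 0.4203 -0.2972  0.012 ]
side carrier (310, 245) [ 0.618 -0.074  0.012] [309.2 245.5] [ 288  218   44   47 1328] [ 0.6163 -0.0751  0.012 ]
side basket (269, 314) [ 0.505 -0.212  0.012] [269.1 314.5] [ 252  297   36   36 1010] [ 0.5052 -0.2134  0.012 ]
side tray (257, 198) [0.554 0.096 0.008] [
[... 331 characters left out ...]
8  19 263] [0.437  0.1154 0.017 ]
side or1 (369, 345) [ 0.64  -0.313  0.012] [368.8 344.7] [ 350  326   39   39 1237] [ 0.6403 -0.3124  0.012 ]
side or2 (229, 369) [ 0.423 -0.297  0.012] [228.1 369.4] [ 208  349   41   42 1338] [ 0.4216 -0.2975  0.012 ]
{'fx': 289.4330174650541, 'fy': 289.4330174650541, 'cx': 281.7672670892074, 'cy': 208.62913671384342, 'R': array([[ 0.36605257,  0.930592  , -0.00201386],
       [ 0.8897868 , -0.34936621,  0.29363704],
       [ 0.2725527 , -0.1092785 , -0.95591487]]), 't': array([-0.62281836, -0.03856785,  0.38028977])}
cam in tool [-0.00106052 -0.07471135  0.03027799] [[ 1.     0.     0.   ]
 [ 0.     0.956 -0.294]
 [-0.     0.294  0.956]] 68.52862987373456
```

The two cameras agree within 2–3 mm. I'm going over the carrier first for a close look at it and the pin.

```bash
python3 -m jog '[[[27.5,-47,-6,0],[27.5,-47,-6,0],[27.5,-47,-6,0],[27.5,-47,-6,0],[27.5,-47,-6,0],[27.5,-47,-6,0],[27.5,-47,-6,0],[27.5,-47,-6,0]]]' 100; python3 -m jog '[[[27.5,-47,-6,0],[27.5,-47,-6,0],[27.5,-47,-6,0],[27.5,-47,-6,0],[27.5,-47,-6,0],[27.5,-47,-6,0],[0,0,0,0],[0,0,0,0]]]'
python3 - <<'E'
from h import *
s=manip.sense();c=manip.camera_info("wrist");im=manip.snapshot("wrist")
cv2.imwrite("pics/w1.png",im[:,:,::-1]);np.save("w1.npy",c,allow_pickle=True)
print(s["tcp_pos"],yaw(s["tool_rot"]),s["q"][5])
cv2.imwrite("pics/w1z.png",cv2.resize(im[100:300,180:380,::-1],(600,600),interpolation=cv2.INTER_CUBIC))
for z in (.002,.034,.059,.073,.0775): print(z,proj(c,[.614,-.0745,z]))
E
```

```text
t: 1.1
tcp_pos: [0.4494, 0.204, 0.3564]
tool_rot: [0.826, 0.563, -0.0, -0.0]
force: [1.6, 0.5, -0.1]
finger_gap: 1.003
t: 2.1
tcp_pos: [0.6131, -0.0762, 0.32]
tool_rot: [0.827, 0.563, -0.001, -0.001]
force: [-0.5, 0.0, -0.2]
finger_gap: 1.004
[ 0.61308781 -0.07616172  0.3199796 ] 68.4899165672219 -1.4999562669391828
0.002 [284.58692354 196.82136456]
0.034 [284.91517764 205.58743921]
0.059 [285.22922276 213.97406112]
0.073 [285.43369091 219.43441365]
0.0775 [285.50458024 221.32752392]
```

View pics/w1z.png

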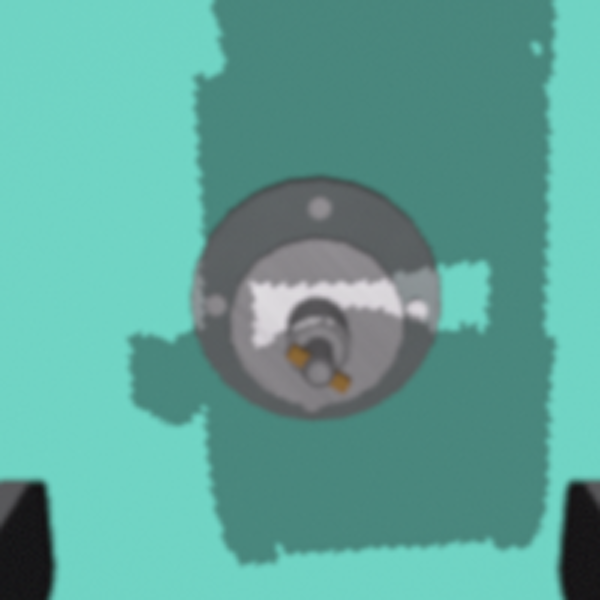

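Carrier in full wrist pixels: base centre about (285.3,199.4), seat centre (286,208), post end (286.3,224.3), pin ends about (279,218.3) and (293.7,227.3).

Run:
```python
from h import *
c=np.load("w1.npy",allow_pickle=True).item()
f=lambda x,y,z:ray(c,180+x/3,100+y/3,z).round(4)
print("base",f(316,298,.012),"edge x",f(192,298,.012),f(440,298,.012))
print("seat",f(318,324,.034)); print("end",f(319,373,.0775))
a,b=f(297,355,.074),f(341,382,.074);print("pin",a,b,(a+b)/2,np.linalg.norm(a-b),np.degrees(np.arctan2(*(b-a)[1::-1])))
for n,x,y in (("bolt top",320,208),("bolt L",215,305),("bolt R",417,309)):print(n,f(x,y,.012)-f(316,298,.012))
```

```text
base [ 0.6142 -0.0739  0.012 ] edge x [ 0.5991 -0.1121  0.012 ] [ 0.6293 -0.0357  0.012 ]
seat [ 0.6165 -0.0744  0.034 ]
end [ 0.6166 -0.0748  0.0775]
pin [ 0.611  -0.0788  0.074 ] [ 0.6223 -0.0707  0.074 ] [ 0.61665 -0.07475  0.074  ] 0.013903237033151647 35.63349004298792
bolt top [-0.0274  0.0121  0.    ]
bolt L [-0.01   -0.0321  0.    ]
bolt R [0.0159 0.0299 0.    ]
```

```bash
python3 -m jog '[[[-27,-34.5,0,0],[-27,-34.5,0,0],[-27,-34.5,0,0],[-27,-34.5,0,0],[0,0,0,0],[0,0,0,0],[0,0,0,0],[0,0,0,0]]]'
python3 - <<'E'
from h import *
s=manip.sense();c=manip.camera_info("wrist");im=manip.snapshot("wrist")
np.save("w2.npy",c,allow_pickle=True)
print(s["tcp_pos"],yaw(s["tool_rot"]),s["force"])
cv2.imwrite("pics/w2z.png",cv2.resize(im[100:300,180:380,::-1],(600,600),interpolation=cv2.INTER_CUBIC))
E
```

```text
t: 3.15
tcp_pos: [0.5063, -0.2133, 0.3207]
tool_rot: [0.826, 0.564, 0.0, -0.0]
force: [-0.2, -0.6, -0.5]
finger_gap: 0.997
[ 0.50630727 -0.21328632  0.32070864] 68.63734176473557 [-0.15694262 -0.60614135 -0.51030237]
```

View pics/w2z.png

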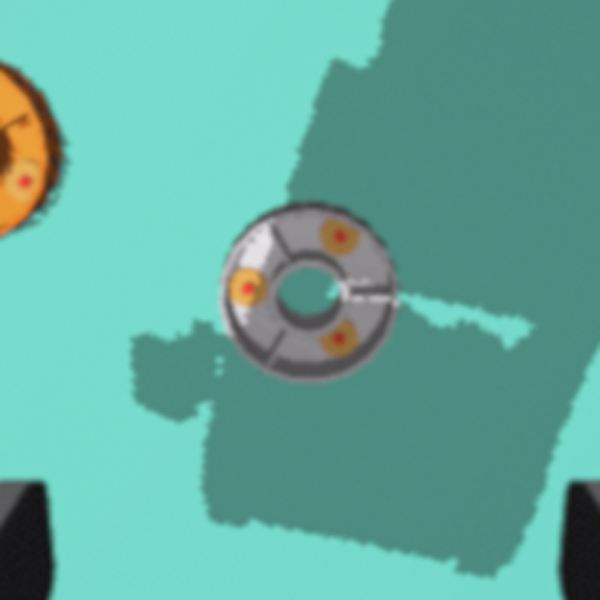

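Basket: rim x 220–399, y 201–382 in the crop, so its centre is about (309.5,293). The orange look-alike is at the far left, well clear of the jaws.

Run:
```python
from h import *
c=np.load("w2.npy",allow_pickle=True).item()
f=lambda x,y,z:ray(c,180+x/3,100+y/3,z).round(4)
print(f(309.5,293,.022),"w",np.linalg.norm(f(220,293,.022)-f(399,293,.022)),f(310,290,.022))
```

```text
[ 0.5035 -0.2119  0.022 ] w 0.05721477082013001 [ 0.5026 -0.2114  0.022 ]
```

```bash
python3 -m jog '[[[-3,1.4,-30,0],[0,0,-30,0],[0,0,-30,0],[0,0,-30,0],[0,0,-15,0],[0,0,-8,0],[0,0,0,0],[0,0,0,0]]]' 100 30; python3 -m jog '[[[0,0,0,0],[0,0,0,0],[0,0,0,0],[0,0,0,0],[0,0,0,0],[0,0,0,0],[0,0,0,0],[0,0,0,0]]]' 40 30;  python3 -m jog '[[[0,0,10,0],[0,0,20,0],[0,0,30,0],[0,0,30,0],[0,0,30,0],[0,0,0,0],[0,0,0,0],[0,0,0,0]]]'
python3 - <<'E'
from h import *
s=manip.sense();c=manip.camera_info("wrist");im=manip.snapshot("wrist")
np.save("w3.npy",c,allow_pickle=True)
print(s["tcp_pos"],yaw(s["tool_rot"]),s["force"],s["finger_gap"])
cv2.imwrite("pics/w3.png",im[180:,80:480,::-1])
E
```

```text
t: 4.2
tcp_pos: [0.5031, -0.2132, 0.1786]
tool_rot: [0.826, 0.563, 0.0, 0.001]
force: [0.7, 0.0, 0.5]
finger_gap: 1.001
t: 5.2
tcp_pos: [0.5029, -0.2131, 0.1788]
tool_rot: [0.827, 0.563, 0.0, 0.001]
force: [-0.1, 0.4, 4.4]
finger_gap: 0.662
t: 6.2
tcp_pos: [0.5023, -0.2127, 0.2965]
tool_rot: [0.826, 0.563, -0.001, -0.001]
force: [-0.0, 0.5, -0.8]
finger_gap: 0.663
[ 0.50230083 -0.21272685  0.29652477] 68.52315803398996 [-0.00874095  0.53344354 -0.77134827] 0.6629361333359935
```

View pics/w3.png

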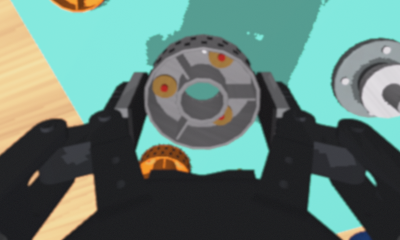

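The basket hangs level between the pads. Top rim in the crop: x 146–260, bottom edge y 148. I'll fit its offset in the tool frame.

Run:
```python
from h import *
c=np.load("w3.npy",allow_pickle=True).item();s=manip.sense()
M=Ro.from_quat(s["tool_rot"]).as_matrix();T=s["tcp_pos"]
t=np.linspace(0,2*np.pi,400)
for zt in (.152,.1567,.160):
  for y0 in (-.004,-.002,0,.002,.004):
    P=np.array([proj(c,T+M@[.029*np.cos(a),y0+.029*np.sin(a),zt]) for a in t])-[80,180]
    print(zt,y0,P.min(0).round(1),P.max(0).round(1))
```

```text
0.152 -0.004 [142.7  38.1] [265.3 147.1]
0.152 -0.002 [142.9  42.3] [265.  150.4]
0.152 0 [143.2  46.5] [264.7 153.7]
0.152 0.002 [143.4  50.7] [264.5 156.9]
0.152 0.004 [143.7  54.8] [264.2 160.2]
0.1567 -0.004 [144.6  34.8] [263.2 140.9]
0.1567 -0.002 [144.8  38.9] [263.  144.1]
0.1567 0 [145.   42.9] [262.7 147.3]
0.1567 0.002 [145.3  47. ] [262.5 150.5]
0.1567 0.004 [145.5  51. ] [262.2 153.7]
0.16 -0.004 [145.8  32.6] [261.9 136.7]
0.16 -0.002 [146.   36.6] [261.7 139.9]
0.16 0 [146.3  40.6] [261.4 143.1]
0.16 0.002 [146.5  44.5] [261.2 146.2]
0.16 0.004 [146.7  48.5] [260.9 149.3]
```

```bash
python3 -m jog '[[[28.5,34.5,0,0],[28.5,34.5,0,0],[28.5,34.5,0,0],[28.5,34.5,0,0],[0,0,-15,0],[0,0,-17,0],[0,0,0,0],[0,0,0,0]]]'
python3 - <<'E'
from h import *
s=manip.sense();c=manip.camera_info("wrist");im=manip.snapshot("wrist")
np.save("w4.npy",c,allow_pickle=True)
M=Ro.from_quat(s["tool_rot"]).as_matrix();T=s["tcp_pos"]
print(T,yaw(s["tool_rot"]),s["force"],s["finger_gap"])
cv2.imwrite("pics/w4.png",cv2.resize(im[220:340,200:360,::-1],(800,600),interpolation=cv2.INTER_CUBIC))
C=np.array([.6163,-.0747,0])
for z in (.0775,.073,.059): print("post",z,(proj(c,C+[0,0,z])-[200,220])*5)
for zt in (.1567,.1767): print("basket axis",zt,(proj(c,T+M@[0,0,zt])-[200,220])*5)
E
```

```text
t: 7.25
tcp_pos: [0.6163, -0.0761, 0.2653]
tool_rot: [0.827, 0.562, -0.0, -0.0]
force: [0.5, -0.6, -0.6]
finger_gap: 0.664
[ 0.61630281 -0.07606862  0.26531152] 68.42819264817088 [ 0.5074856  -0.56222894 -0.60338751] 0.6636073064549574
post 0.0775 [428.68929534 151.61226085]
post 0.073 [428.21562526 135.7461743 ]
post 0.059 [426.87907095  90.97685606]
basket axis 0.1567 [419.56951351 290.54039381]
basket axis 0.1767 [418.3182577  196.99249112]
```

View pics/w4.png

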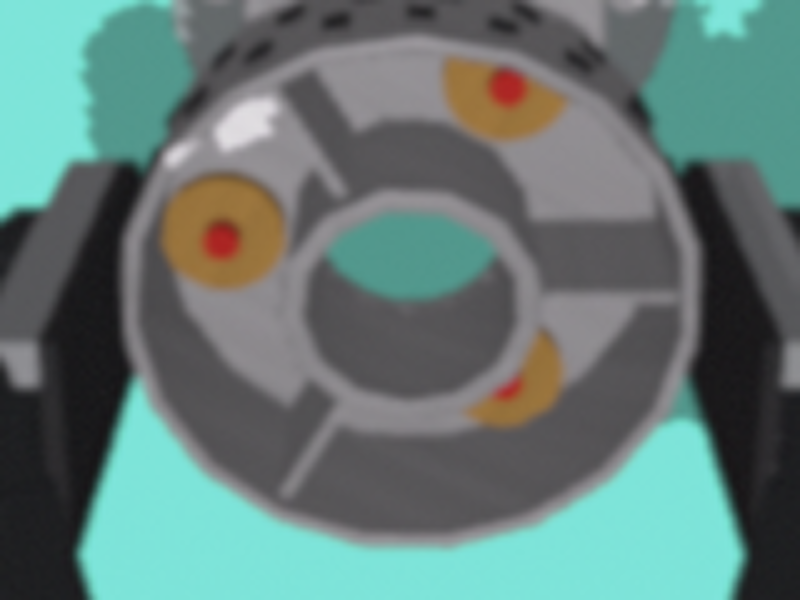

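The post doesn't show through the bore from this angle. The rim spans x 124–700, y 36–546, which suggests the basket may sit 1–2 mm along tool +y. The side camera looks almost square to that axis, so I'll compare basket and carrier columns there, with the "before" picture next to it.

Run:
```python
from h import *
im=manip.snapshot("side")[:,:,::-1];cv2.imwrite("pics/side1.png",im)
a=cv2.imread("pics/side0.png")
z=lambda q:cv2.resize(q[180:280,275:345],(399,570),interpolation=cv2.INTER_CUBIC)
cv2.imwrite("pics/s1.png",np.hstack([z(a),z(im)]))
c=manip.camera_info("side");T=manip.sense()["tcp_pos"]
C=np.array([.6163,-.0747,0])
for p in (.012,.034,.0775):print(p,(proj(c,C+[0,0,p])-[275,180])*5.7)
for p in (.1767,.1567):print(p,(proj(c,T-[0,0,p])-[275,180])*5.7)
print("px per mm",(proj(c,C+[.001,0,.09])-proj(c,C+[0,0,.09]))*5.7,(proj(c,C+[0,.001,.09])-proj(c,C+[0,0,.09]))*5.7)
```

```text
0.012 [194.77372571 372.53811424]
0.034 [195.81587263 323.38881823]
0.0775 [197.96449152 222.05655444]
0.1767 [200.88978398 195.33080488]
0.1567 [201.96715213 146.00319954]
px per mm [ 3.05824267 -0.56638468] [-0.93762351 -1.99054413]
```

View pics/s1.png

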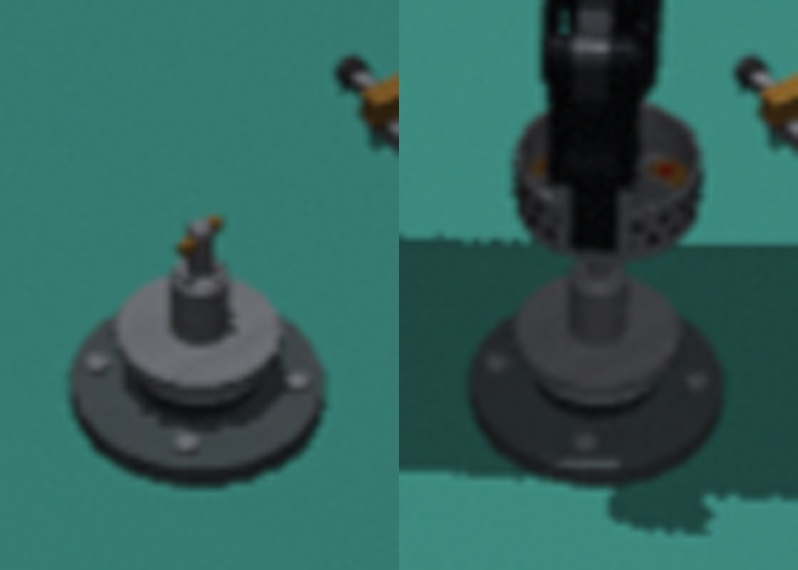

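Side view, left half (before): carrier axis at x≈198–201. Right half, minus 399: basket spans 116–303, centre 209.5. The basket is therefore about 2.4 mm past the post along tool +y. Together with the lateral term this means a shift of about (-1.5,+2.6) mm, which puts the carrier at (0.6164,-0.0743), agreeing with the far wrist view.

```bash
python3 -m jog '[[[-1.5,2.6,0,0],[0,0,-3,0],[0,0,-3,0],[0,0,-3,0],[0,0,-1,0],[0,0,0,0],[0,0,0,0],[0,0,0,0]]]'; python3 -m jog '[[[0,0,-1,0],[0,0,-1,0],[0,0,-1,0],[0,0,-1,0],[0,0,-1,0],[0,0,-1,0],[0,0,0,0],[0,0,0,0]]]'
```

```text
t: 8.35
tcp_pos: [0.6153, -0.0724, 0.2558]
tool_rot: [0.826, 0.563, 0.0, 0.0]
force: [-0.5, 0.4, -1.2]
finger_gap: 0.664
t: 9.35
tcp_pos: [0.6153, -0.0724, 0.2497]
tool_rot: [0.826, 0.563, 0.0, 0.0]
force: [-0.4, -1.2, -1.2]
finger_gap: 0.661
```

```bash
python3 -m jog '[[[-0.4,-0.8,0,0],[0,0,-2,0],[0,0,-2,0],[0,0,-2,0],[0,0,-2,0],[0,0,-2,0],[0,0,-1.5,0],[0,0,0,0]]]'; python3 -m jog '[[[0,0,-1,0],[0,0,-1,0],[0,0,-1,0],[0,0,-1,0],[0,0,-1,0],[0,0,0,0],[0,0,0,0],[0,0,0,0]]]'
```

```text
t: 10.35
tcp_pos: [0.6148, -0.0732, 0.2381]
tool_rot: [0.826, 0.563, -0.0, -0.0]
force: [0.4, -0.9, -0.7]
finger_gap: 0.664
t: 11.35
tcp_pos: [0.6149, -0.0732, 0.2332]
tool_rot: [0.826, 0.563, 0.0, 0.0]
force: [0.9, -0.2, -1.3]
finger_gap: 0.662
```

```bash
python3 -m jog '[[[0,0,-1.5,0],[0,0,-1.5,0],[0,0,-2,0],[0,0,-3,0],[0,0,-3,0],[0,0,-3,0],[0,0,-3,0],[0,0,0,0]]]'; python3 -m jog '[[[0,0,-1,0],[0,0,-1,0],[0,0,-1,0],[0,0,-1,0],[0,0,-0.5,0],[0,0,0,0],[0,0,0,0],[0,0,0,0]]]'
```

```text
t: 12.35
tcp_pos: [0.6147, -0.0732, 0.2159]
tool_rot: [0.826, 0.563, -0.0, -0.0]
force: [0.0, -0.2, -0.6]
finger_gap: 0.663
t: 13.35
tcp_pos: [0.6149, -0.0732, 0.2118]
tool_rot: [0.826, 0.563, 0.0, 0.0]
force: [-0.9, 0.8, -1.7]
finger_gap: 0.662
```

```bash
python3 -m jog '[[[0,0,-0.5,0],[0,0,-0.5,0],[0,0,-0.5,0],[0,0,0,0],[0,0,0,0],[0,0,0,0],[0,0,0,0],[0,0,0,0]]]'; python3 -m jog '[[[0,0,0,0],[0,0,0,0],[0,0,0,0],[0,0,0,0],[0,0,20,0],[0,0,30,0],[0,0,40,0],[0,0,20,0]]]' 100 30
```

```text
t: 14.35
tcp_pos: [0.6149, -0.0732, 0.2102]
tool_rot: [0.826, 0.563, 0.0, 0.0]
force: [-0.8, 1.3, 2.1]
finger_gap: 0.659
t: 15.35
tcp_pos: [0.6154, -0.0733, 0.3242]
tool_rot: [0.826, 0.563, 0.002, 0.002]
force: [0.2, 0.5, 0.3]
finger_gap: 1.003
```

```bash
python3 - <<'E'
from h import *
c=manip.camera_info("wrist");np.save("w5.npy",c,allow_pickle=True);cv2.imwrite("pics/w5.png",manip.snapshot("wrist")[:,:,::-1]);print(manip.sense()["tcp_pos"])
E
python3 -m jog '[[[-16,42.5,0,0],[-16,42.5,0,0],[-16,42.5,0,0],[-16,42.5,0,0],[0,0,0,0],[0,0,0,0],[0,0,0,0],[0,0,0,0]]]'
python3 - <<'E'
from h import *
s=manip.sense();c=manip.camera_info("wrist");np.save("w6.npy",c,allow_pickle=True);im=manip.snapshot("wrist")[:,:,::-1]
cv2.imwrite("pics/w6.png",im);print(s["tcp_pos"],yaw(s["tool_rot"]))
z=lambda q:cv2.resize(q[130:330,220:353],(400,600),interpolation=cv2.INTER_CUBIC)
cv2.imwrite("pics/w56.png",np.hstack([z(cv2.imread("pics/w5.png")),z(im)]))
E
```

```text
[ 0.61601009 -0.07341241  0.32627983]
t: 16.4
tcp_pos: [0.5514, 0.0958, 0.3202]
tool_rot: [0.827, 0.562, 0.0, 0.0]
force: [-0.7, -0.8, -0.1]
finger_gap: 0.999
[0.55136831 0.09575477 0.32023869] 68.43129656152104
```

View pics/w56.png

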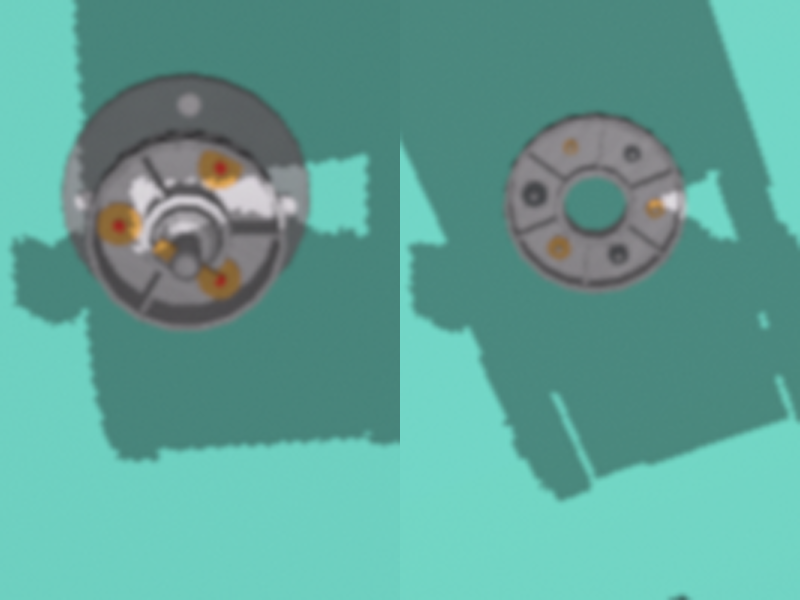

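Left: the basket is seated over the boss, rim x 87–288, bottom edge y 330, level. Right: tray rim x 104–286, y 110–292, centre about (195,202).

Run:
```python
from h import *
t=np.linspace(0,2*np.pi,200)
def fit(n,b,z,r):  # match circle bbox xmin,xmax,ymin,ymax
    from scipy.optimize import least_squares
    c=np.load(n,allow_pickle=True).item()
    def F(p):
        P=np.array([proj(c,[p[0]+p[2]*np.cos(a),p[1]+p[2]*np.sin(a),z]) for a in t]); P=(P-[220,130])*[400/133,3]
        return [P[:,0].min()-b[0],P[:,0].max()-b[1],P[:,1].max()-b[2]]
    s=least_squares(F,[.58,0,r]);print(n,s.x.round(4),s.fun.round(2))
fit("w5.npy",(87,288,330),.054,.029)
fit("w6.npy",(104,286,292),.014,.03)
```

```text
w5.npy [ 0.6162 -0.0741  0.029 ] [ 0. -0.  0.]
w6.npy [0.5524 0.0975 0.0299] [-0.  0.  0.]
```

```bash
python3 -m jog '[[[1,1.6,-30,0],[0,0,-30,0],[0,0,-30,0],[0,0,-30,0],[0,0,-18,0],[0,0,-8,0],[0,0,0,0],[0,0,0,0]]]' 100 30; python3 -m jog '[[[0,0,0,0],[0,0,0,0],[0,0,0,0],[0,0,0,0],[0,0,0,0],[0,0,0,0],[0,0,0,0],[0,0,0,0]]]' 40 30;  python3 -m jog '[[[0,0,10,0],[0,0,20,0],[0,0,30,0],[0,0,30,0],[0,0,30,0],[0,0,0,0],[0,0,0,0],[0,0,0,0]]]'
python3 - <<'E'
from h import *
s=manip.sense();c=manip.camera_info("wrist");im=manip.snapshot("wrist")
np.save("w7.npy",(c,s),allow_pickle=True)
print(s["tcp_pos"],yaw(s["tool_rot"]),s["force"],s["finger_gap"])
cv2.imwrite("pics/w7.png",cv2.resize(im[200:350,180:380,::-1],(800,600),interpolation=cv2.INTER_CUBIC))
E
```

```text
t: 17.45
tcp_pos: [0.5523, 0.0984, 0.1751]
tool_rot: [0.826, 0.563, 0.001, 0.001]
force: [-0.1, 0.6, 0.6]
finger_gap: 1.0
t: 18.45
tcp_pos: [0.5521, 0.0984, 0.1755]
tool_rot: [0.826, 0.563, 0.001, 0.0]
force: [-0.9, 0.1, 5.4]
finger_gap: 0.683
t: 19.45
tcp_pos: [0.5513, 0.0984, 0.293]
tool_rot: [0.826, 0.563, -0.001, -0.001]
force: [-0.8, 0.6, -0.6]
finger_gap: 0.679
[0.55131452 0.09840534 0.29299715] 68.52322381529065 [-0.75201088  0.63890013 -0.573185  ] 0.6788448439695108
```

View pics/w7.png

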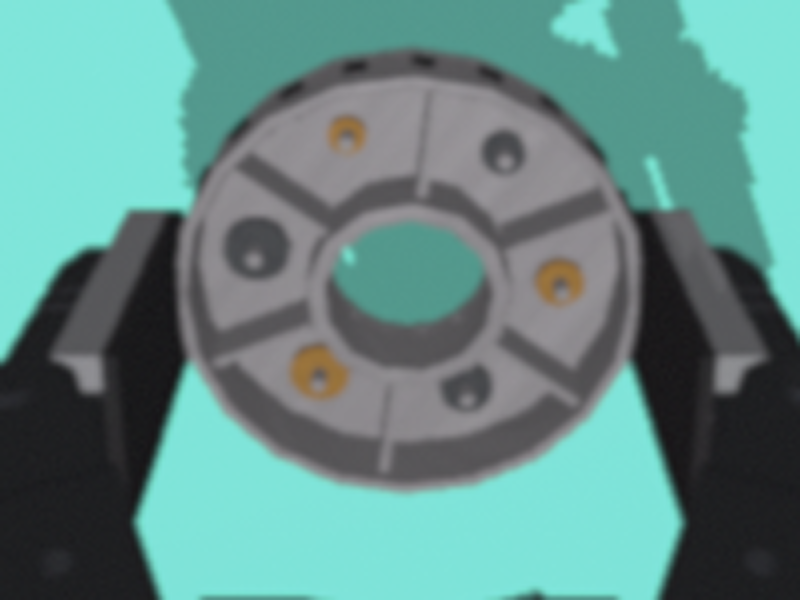

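Tray held level; rim x 178–641, y 73–491 in the crop. I'll fit both held parts to get the tray's offset relative to the basket's.

Run:
```python
from h import *
from scipy.optimize import least_squares
t=np.linspace(0,2*np.pi,200)
c,s=np.load("w7.npy",allow_pickle=True)
M=Ro.from_quat(s["tool_rot"]).as_matrix();T=s["tcp_pos"]
def fit(off,k,b,zt,r0):
    def F(p):
        P=np.array([proj(c,T+M@[p[0]+p[2]*np.cos(a),p[1]+p[2]*np.sin(a),zt]) for a in t]);P=(P-off)*k
        return [P[:,0].min()-b[0],P[:,0].max()-b[1],P[:,1].max()-b[3],P[:,1].min()-b[2]]
    r=least_squares(F,[0,0,r0]);print((r.x*1e3).round(2),r.fun.round(1));return M@[r.x[0],r.x[1],0]*1e3
a=fit([200,220],5,(124,700,36,546),.1563,.029)
b=fit([180,200],4,(178,641,73,491),.1615,.03)
print(a,b,"target TCP",np.array([614.9,-73.2])+(a-b)[:2])
```

```text
[-0.76  1.53 28.41] [-0.3  0.3 -0.3  0.3]
[-0.77  0.27 29.61] [-1.3  1.3 -1.6  1.4]
[ 1.14872443 -1.2719911  -0.00324989] [-2.96372850e-02 -8.11971900e-01  2.09359559e-05] target TCP [616.07836171 -73.6600192 ]
```

```bash
python3 -m jog '[[[13,-34.5,0,0],[13,-34.5,0,0],[13,-34.5,0,0],[13,-34.5,0,0],[13,-34.5,0,0],[0,0,-20,0],[0,0,-10,0],[0,0,0,0]]]'; python3 -m jog '[[[0,0,-2,0],[0,0,-1,0],[0,0,0,0],[0,0,0,0],[0,0,0,0],[0,0,0,0],[0,0,0,0],[0,0,0,0]]]'
```

```text
t: 20.5
tcp_pos: [0.6161, -0.0735, 0.2626]
tool_rot: [0.826, 0.563, -0.001, -0.002]
force: [-0.3, 0.2, -0.1]
finger_gap: 0.682
t: 21.5
tcp_pos: [0.6169, -0.0741, 0.2612]
tool_rot: [0.826, 0.563, -0.0, -0.0]
force: [0.0, -0.2, -0.1]
finger_gap: 0.683
```

```bash
python3 -m jog '[[[-0.8,0.4,-3,0],[0,0,-3,0],[0,0,-3,0],[0,0,-1,0],[0,0,-1,0],[0,0,-1,0],[0,0,-1,0],[0,0,0,0]]]'; python3 -m jog '[[[0,0,-1,0],[0,0,-1,0],[0,0,-1,0],[0,0,-1,0],[0,0,-2,0],[0,0,-2,0],[0,0,-2,0],[0,0,0,0]]]'; python3 -m jog '[[[0,0,-1,0],[0,0,-1,0],[0,0,-1,0],[0,0,-1,0],[0,0,-1,0],[0,0,-1,0],[0,0,0,0],[0,0,0,0]]]'
```

```text
t: 22.5
tcp_pos: [0.616, -0.0737, 0.2481]
tool_rot: [0.826, 0.563, -0.0, -0.0]
force: [-0.6, 0.5, -1.2]
finger_gap: 0.679
t: 23.5
tcp_pos: [0.616, -0.0737, 0.2379]
tool_rot: [0.826, 0.563, -0.0, -0.0]
force: [0.1, -0.0, -1.7]
finger_gap: 0.681
t: 24.5
tcp_pos: [0.6161, -0.0737, 0.2322]
tool_rot: [0.826, 0.563, -0.0, 0.0]
force: [0.8, 0.1, -0.1]
finger_gap: 0.68
```

```bash
python3 -m jog '[[[0,0,-1,0],[0,0,-1,0],[0,0,-1,0],[0,0,-0.5,0],[0,0,-0.5,0],[0,0,0,0],[0,0,0,0],[0,0,0,0]]]'
```

```text
t: 25.5
tcp_pos: [0.6161, -0.0737, 0.2282]
tool_rot: [0.826, 0.563, 0.0, 0.0]
force: [0.7, 1.0, -0.7]
finger_gap: 0.682
```

```bash
python3 -m jog '[[[0,0,-0.6,0],[0,0,-0.6,0],[0,0,0,0],[0,0,0,0],[0,0,0,0],[0,0,0,0],[0,0,0,0],[0,0,0,0]]]';python3 -m jog '[[[0,0,0,0],[0,0,0,0],[0,0,0,0],[0,0,0,0],[0,0,20,0],[0,0,30,0],[0,0,30,0],[0,0,12,0]]]' 100 30
python3 - <<'E'
from h import *
s=manip.sense();c=manip.camera_info("wrist");np.save("w8.npy",(c,s),allow_pickle=True);cv2.imwrite("pics/w8.png",manip.snapshot("wrist")[:,:,::-1])
E
python3 -m jog '[[[-41.5,7,0,0],[-41.5,7,0,0],[-41.5,7,0,0],[-41.5,7,0,0],[0,0,0,0],[0,0,0,0],[0,0,0,0],[0,0,0,0]]]'
python3 - <<'E'
from h import *
s=manip.sense();c=manip.camera_info("wrist");np.save("w9.npy",(c,s),allow_pickle=True);im=manip.snapshot("wrist")[:,:,::-1]
cv2.imwrite("pics/w9.png",im);print(s["tcp_pos"],yaw(s["tool_rot"]),s["q"][5])
z=lambda q:cv2.resize(q[130:280,230:330],(400,600),interpolation=cv2.INTER_CUBIC)
cv2.imwrite("pics/w89.png",np.hstack([z(cv2.imread("pics/w8.png")),z(im)]))
E
```

```text
t: 26.5
tcp_pos: [0.6161, -0.0737, 0.2271]
tool_rot: [0.826, 0.563, 0.0, 0.0]
force: [-0.1, 1.5, 3.0]
finger_gap: 0.678
t: 27.5
tcp_pos: [0.6165, -0.0738, 0.3208]
tool_rot: [0.826, 0.563, 0.001, 0.001]
force: [-0.1, 0.8, 0.5]
finger_gap: 1.002
t: 28.55
tcp_pos: [0.4509, -0.046, 0.3189]
tool_rot: [0.826, 0.563, 0.0, 0.0]
force: [0.2, 0.7, -0.5]
finger_gap: 1.0
[ 0.45093818 -0.0459614   0.31887859] 68.5284296300528 -1.5450310453700236
```

View pics/w89.png

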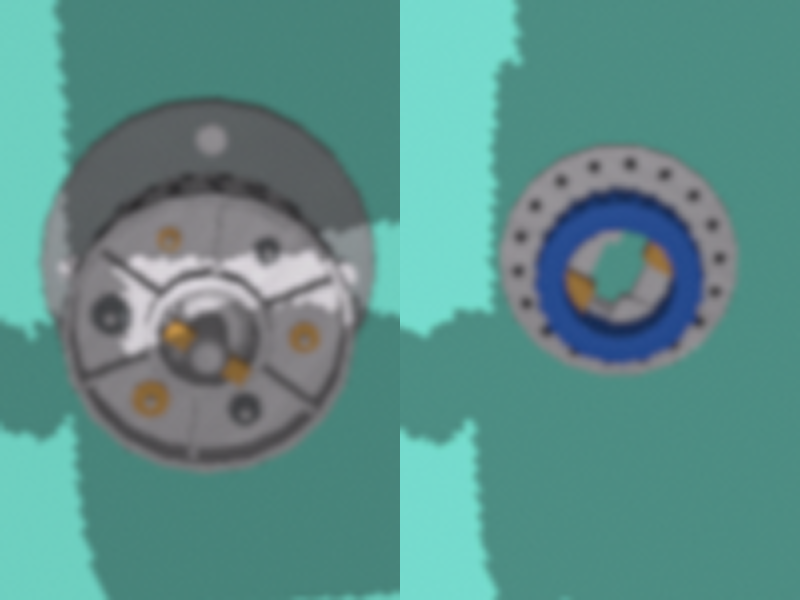

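Left: tray flat on the basket, pin ends at (178,333) and (237,372). Right (minus 400): lid disc x 100–338, y 145–377; knob x 137–304, bottom y 362; brass stops at (180,290) and (258,258); slot running up-right at about 59° in the image. I'll refine these numerically.

Run:
```python
from h import *
from scipy.optimize import least_squares
t=np.linspace(0,2*np.pi,200)
def fit(n,b,z,r):
    c,s=np.load(n,allow_pickle=True)
    def F(p):
        P=np.array([proj(c,[p[0]+p[2]*np.cos(a),p[1]+p[2]*np.sin(a),z]) for a in t]); P=(P-[230,130])*4
        return [P[:,0].min()-b[0],P[:,0].max()-b[1],P[:,1].max()-b[2]]
    q=least_squares(F,[.58,0,r]);print(n,(q.x*1e3).round(1),s["tcp_pos"].round(4));return q.x,c
fit("w8.npy",(60,354,470),.066,.03)
fit("w9.npy",(100,338,377),.006,.03)
p,c=fit("w9.npy",(137,304,362),.026,.02)
im=cv2.imread("pics/w9.png");hsv=cv2.cvtColor(im,cv2.COLOR_BGR2HSV)
roi=np.zeros(im.shape[:2],np.uint8);cv2.circle(roi,(285,199),14,255,-1)
teal=cv2.inRange(hsv,(75,60,50),(97,255,255))&roi; br=cv2.inRange(hsv,(8,80,80),(30,255,255))&roi
def W(m,z):
    v,u=np.nonzero(m);return np.array([ray(c,a,b,z)[:2] for a,b in zip(u,v)])
A=W(teal,.008);m=A.mean(0);w,V=np.linalg.eigh(np.cov((A-m).T));print("slot n",len(A),m.round(4),"ang",np.degrees(np.arctan2(V[1,1],V[0,1]))%180,np.sqrt(w)*1e3)
B=W(br,.012);lab=(B-m)[:,1]>0;b0,b1=B[~lab].mean(0),B[lab].mean(0);print("brass",len(B),b0,b1,np.degrees(np.arctan2(*(b1-b0)[::-1]))%180,"mid",(b0+b1)/2)
# pin again
c,s=np.load("w8.npy",allow_pickle=True);im=cv2.imread("pics/w8.png");hsv=cv2.cvtColor(im,cv2.COLOR_BGR2HSV)
q=[]
for x,y in ((178,333),(237,372)):
    roi=np.zeros(im.shape[:2],np.uint8);cv2.circle(roi,(round(230+x/4),round(130+y/4)),5,255,-1)
    q.append(W(cv2.inRange(hsv,(8,90,60),(30,255,255))&roi,.074).mean(0))
d=q[1]-q[0];print("pin",q,np.degrees(np.arctan2(d[1],d[0])),np.hypot(*d),(q[0]+q[1])/2)
```

```text
w8.npy [615.8 -74.6  30. ] [ 0.6165 -0.0738  0.3208]
w9.npy [451.1 -44.   30. ] [ 0.4509 -0.046   0.3189]
w9.npy [450.4 -43.5  19.6] [ 0.4509 -0.046   0.3189]
slot n 152 [ 0.4503 -0.0442] ang 131.05472864074656 [2.74418855 4.68077726]
brass 63 [ 0.45119818 -0.05495636] [ 0.45096623 -0.034533  ] 90.65069861758329 mid [ 0.45108221 -0.04474468]
pin [array([ 0.61066241, -0.0788702 ]), array([ 0.62181963, -0.07118338])] 34.56506581356632 0.01354882508711451 [ 0.61624102 -0.07502679]
```

Lid centre (450.8,-43.8), slot ≈130°, pin ≈35°. If I turn the empty gripper -85° before gripping, then turn back +85° over the carrier, the lid lines up with the pin. The tool is then at the same yaw as for the earlier fits, so camera bias cancels.

```bash
python3 -m jog '[[[0,2.2,-10,-10.6],[0,0,-10,-10.6],[0,0,-10,-10.6],[0,0,-10,-10.6],[0,0,-10,-10.6],[0,0,-10,-10.6],[0,0,-10,-10.6],[0,0,-10,-10.6]]]'; python3 -m jog '[[[0,0,-20,0],[0,0,-20,0],[0,0,-10,0],[0,0,-6,0],[0,0,0,0],[0,0,0,0],[0,0,0,0],[0,0,0,0]]]'; python3 -c "
from h import *
s=manip.sense();print(yaw(s['tool_rot']),s['q'][5])"
```

```text
t: 29.6
tcp_pos: [0.4506, -0.0436, 0.2386]
tool_rot: [0.99, -0.145, 0.0, 0.0]
force: [0.4, 1.0, -0.0]
finger_gap: 0.998
t: 30.6
tcp_pos: [0.4501, -0.0435, 0.1833]
tool_rot: [0.99, -0.142, 0.0, 0.0]
force: [0.1, -0.2, 1.3]
finger_gap: 1.0
-16.269719163796957 -0.0603233320954346
```

```bash
python3 -m jog '[[[0,0,0,0],[0,0,0,0],[0,0,0,0],[0,0,0,0],[0,0,0,0],[0,0,0,0],[0,0,0,0],[0,0,0,0]]]' 15 40;  python3 -m jog '[[[0,0,10,0],[0,0,30,0],[0,0,30,0],[0,0,30,0],[0,0,15,0],[0,0,0,0],[0,0,0,0],[0,0,0,0]]]'; python3 -m jog '[[[26,-4.8,0,10.6],[26,-4.8,0,10.6],[26,-4.8,0,10.6],[26,-4.8,0,10.6],[26,-4.8,0,10.6],[26,-4.7,0,10.6],[10,-2,0,10.6],[0,0,0,10.6]]]'
python3 -m jog '[[[0,0,0,0],[0,0,0,0],[0,0,0,0],[0,0,0,0],[0,0,0,0],[0,0,0,0],[0,0,0,0],[0,0,0,0]]]'
python3 - <<'E'
from h import *
from scipy.optimize import least_squares
s=manip.sense();c=manip.camera_info("wrist");np.save("w10.npy",(c,s),allow_pickle=True);im=manip.snapshot("wrist")[:,:,::-1]
cv2.imwrite("pics/w10.png",im);print(s["tcp_pos"],yaw(s["tool_rot"]),s["q"][5],s["force"])
M=Ro.from_quat(s["tool_rot"]).as_matrix();T=s["tcp_pos"]
b=cv2.inRange(cv2.cvtColor(im,cv2.COLOR_BGR2HSV),(105,100,40),(125,255,255))
k,l,st,ce=cv2.connectedComponentsWithStats(b);i=1+st[1:,4].argmax();print(st[i])
print("row runs",[ (v,np.nonzero(l[v]==i)[0][[0,-1]]) for v in range(st[i][1],st[i][1]+st[i][3],8)])
cv2.imwrite("pics/w10z.png",cv2.resize(im[200:350,180:380],(800,600),interpolation=cv2.INTER_CUBIC))
E
```

```text
t: 31.6
tcp_pos: [0.4501, -0.0435, 0.1834]
tool_rot: [0.99, -0.142, 0.0, 0.0]
force: [-0.3, 0.1, 5.8]
finger_gap: 0.45
t: 32.6
tcp_pos: [0.4497, -0.0434, 0.2972]
tool_rot: [0.99, -0.142, -0.001, -0.0]
force: [0.2, -0.0, -0.6]
finger_gap: 0.45
t: 33.6
tcp_pos: [0.6167, -0.0744, 0.2965]
tool_rot: [0.825, 0.565, -0.0, -0.001]
force: [-1.2, -0.6, -0.3]
finger_gap: 0.45
t: 34.6
tcp_pos: [0.6161, -0.0742, 0.298]
tool_rot: [0.826, 0.563, 0.0, 0.0]
force: [-0.6, 0.5, -0.2]
finger_gap: 0.446
[ 0.61606801 -0.07420821  0.29802009] 68.52227610445698 -1.4956616544861903 [-0.55751398  0.54418218 -0.19907608]
[ 242  228   81   82 3954]
row runs [(228, array([281, 285])), (236, array([259, 304])), (244, array([251, 312])), (252, array([245, 317])), (260, array([243, 320])), (268, array([242, 322])), (276, array([242, 322])), (284, array([242, 321])), (292, array([249, 315])), (300, array([256, 307])), (308, array([272, 292]))]
```

View pics/w10z.png

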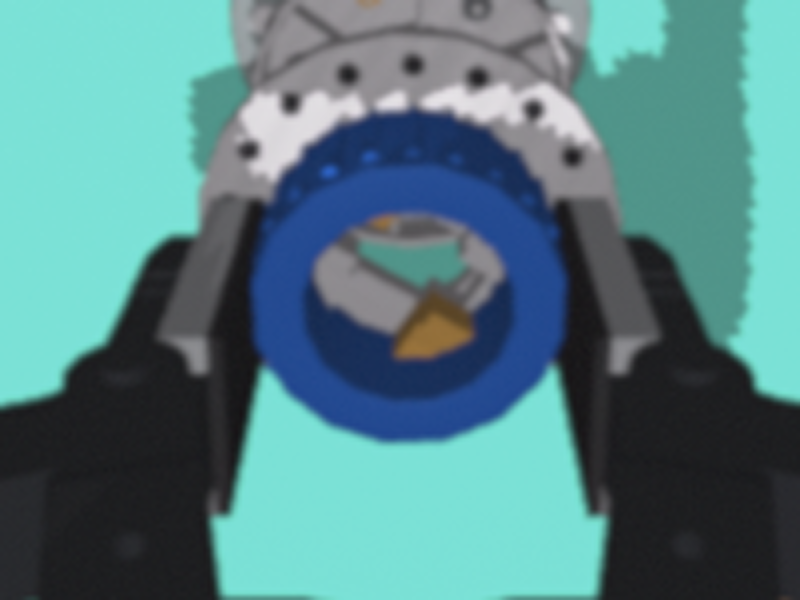

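Lid held level; knob top ring x 251–567, y 163–441 in the crop. One stop shows at (435,330), the other at (385,220), so the slot lies about where the pin does.

Run:
```python
from h import *
from scipy.optimize import least_squares
t=np.linspace(0,2*np.pi,200)
c,s=np.load("w10.npy",allow_pickle=True)
M=Ro.from_quat(s["tool_rot"]).as_matrix();T=s["tcp_pos"]
b=(251,567,163,441)
def F(p):
    P=np.array([proj(c,T+M@[p[0]+p[2]*np.cos(a),p[1]+p[2]*np.sin(a),.1573]) for a in t]);P=(P-[180,200])*4
    return [P[:,0].min()-b[0],P[:,0].max()-b[1],P[:,1].max()-b[3],P[:,1].min()-b[2]]
r=least_squares(F,[0,0,.02]);o=M@[r.x[0],r.x[1],0]*1e3
print((r.x*1e3).round(2),r.fun.round(1),o.round(2),"target TCP",np.array([616.1,-74.5])-o[:2],"shift",np.array([616.1,-74.5])-o[:2]-T[:2]*1e3)
```

```text
[-0.82 -0.29 19.47] [ 0.6 -0.6  0.7 -0.6] [-0.57 -0.65 -0.  ] target TCP [616.66586807 -73.84510627] shift [0.59786082 0.36310683]
```

```bash
python3 -m jog '[[[0.6,0.4,-5,0],[0,0,-10,0],[0,0,-10,0],[0,0,-8,0],[0,0,-3,0],[0,0,-2,0],[0,0,0,0],[0,0,0,0]]]'; python3 -m jog '[[[0,0,-1,0],[0,0,-1,0],[0,0,-1,0],[0,0,-1,0],[0,0,-0.5,0],[0,0,-0.5,0],[0,0,0,0],[0,0,0,0]]]'
```

```text
t: 35.65
tcp_pos: [0.6168, -0.0738, 0.2603]
tool_rot: [0.826, 0.563, 0.0, 0.0]
force: [-0.1, 0.0, -1.1]
finger_gap: 0.446
t: 36.65
tcp_pos: [0.6167, -0.0738, 0.255]
tool_rot: [0.826, 0.563, 0.0, 0.0]
force: [0.9, -0.5, -0.4]
finger_gap: 0.452
```

```bash
python3 -m jog '[[[0,0,-0.5,0],[0,0,-0.5,0],[0,0,-0.5,0],[0,0,-0.5,0],[0,0,0,0],[0,0,0,0],[0,0,0,0],[0,0,0,0]]]'; python3 -m jog '[[[0,0,-0.4,0],[0,0,-0.4,0],[0,0,-0.4,0],[0,0,0,0],[0,0,0,0],[0,0,0,0],[0,0,0,0],[0,0,0,0]]]'
```

```text
t: 37.65
tcp_pos: [0.6167, -0.0738, 0.253]
tool_rot: [0.826, 0.563, 0.0, 0.0]
force: [-0.1, 0.4, -1.6]
finger_gap: 0.45
t: 38.65
tcp_pos: [0.6167, -0.0738, 0.2518]
tool_rot: [0.826, 0.563, 0.0, 0.0]
force: [-0.1, 0.1, -1.1]
finger_gap: 0.448
```

```bash
python3 -m jog '[[[0,0,-0.4,0],[0,0,-0.4,0],[0,0,-0.4,0],[0,0,0,0],[0,0,0,0],[0,0,0,0],[0,0,0,0],[0,0,0,0]]]'
```

```text
t: 39.65
tcp_pos: [0.6167, -0.0738, 0.2506]
tool_rot: [0.826, 0.563, 0.0, 0.0]
force: [-0.3, 0.4, -0.5]
finger_gap: 0.45
```

```bash
python3 -m jog '[[[0,0,-0.5,0],[0,0,-0.5,0],[0,0,-0.5,0],[0,0,-0.5,0],[0,0,-0.5,0],[0,0,0,0],[0,0,0,0],[0,0,0,0]]]'
```

```text
t: 40.65
tcp_pos: [0.6167, -0.0738, 0.2481]
tool_rot: [0.826, 0.563, 0.0, 0.0]
force: [-0.2, 0.5, -1.5]
finger_gap: 0.448
```

```bash
python3 -m jog '[[[0,0,-0.5,0],[0,0,-0.5,0],[0,0,-0.5,0],[0,0,-0.5,0],[0,0,0,0],[0,0,0,0],[0,0,0,0],[0,0,0,0]]]'
```

```text
t: 41.65
tcp_pos: [0.6167, -0.0738, 0.2462]
tool_rot: [0.826, 0.563, 0.0, 0.0]
force: [-0.0, 0.3, 1.6]
finger_gap: 0.447
```

The lid dropped straight into the slot and touched the tray at TCP z≈0.247. Now I press it down against the spring.

```bash
python3 -m jog '[[[0,0,-1,0],[0,0,-1,0],[0,0,-1,0],[0,0,-1,0],[0,0,-1,0],[0,0,-1,0],[0,0,-0.5,0],[0,0,0,0]]]'
```

```text
t: 42.65
tcp_pos: [0.6168, -0.0738, 0.2409]
tool_rot: [0.826, 0.563, 0.0, 0.0]
force: [-2.8, 1.0, 10.0]
finger_gap: 0.446
```

```bash
python3 -m jog '[[[0,0,-0.6,0],[0,0,-0.6,0],[0,0,-0.6,0],[0,0,0,0],[0,0,0,0],[0,0,0,0],[0,0,0,0],[0,0,0,0]]]'
```

```text
t: 43.65
tcp_pos: [0.6167, -0.0738, 0.2395]
tool_rot: [0.826, 0.563, 0.0, 0.0]
force: [-3.0, 1.0, 12.7]
finger_gap: 0.446
```

```bash
python3 -m jog '[[[0,0,0,-5],[0,0,0,-7],[0,0,0,-7],[0,0,0,-7],[0,0,0,-7],[0,0,0,-7],[0,0,0,-5],[0,0,0,0]]]'; python3 -c "
from h import *
s=manip.sense();print(yaw(s['tool_rot']),s['ft_torque'])"
```

```text
t: 44.65
tcp_pos: [0.6173, -0.0744, 0.2397]
tool_rot: [0.979, 0.204, 0.001, 0.001]
force: [-3.1, -1.7, 11.8]
finger_gap: 0.451
23.542964793657436 [-0.14617092  0.36295967 -0.01724748]
```

```bash
python3 -m jog '[[[0,0,0,-5],[0,0,0,-7],[0,0,0,-7],[0,0,0,-7],[0,0,0,-7],[0,0,0,-7],[0,0,0,-5],[0,0,0,0]]]'; python3 -c "
from h import *
s=manip.sense();print(yaw(s['tool_rot']),s['ft_torque'])"
```

```text
t: 45.65
tcp_pos: [0.6178, -0.0746, 0.2399]
tool_rot: [0.982, -0.186, 0.002, 0.001]
force: [-1.8, -1.6, 12.2]
finger_gap: 0.448
-21.469658003494978 [-0.20236988  0.22340627 -0.01744472]
```

```bash
python3 -m jog '[[[0,0,1,0],[0,0,1,0],[0,0,1,0],[0,0,1,0],[0,0,1,0],[0,0,1,0],[0,0,0,0],[0,0,0,0]]]'; python3 -m jog '[[[0,0,0.5,0],[0,0,0.5,0],[0,0,0,0],[0,0,0,0],[0,0,0,0],[0,0,0,0],[0,0,0,0],[0,0,0,0]]]'
```

```text
t: 46.65
tcp_pos: [0.6177, -0.0745, 0.2444]
tool_rot: [0.982, -0.186, 0.002, 0.001]
force: [3.0, -3.1, 6.0]
finger_gap: 0.447
t: 47.65
tcp_pos: [0.6174, -0.0743, 0.2446]
tool_rot: [0.982, -0.186, 0.001, 0.0]
force: [4.3, -4.1, 1.5]
finger_gap: 0.443
```

With 1 mm more command the lid hardly rose and the push dropped by 4.5 N, so the pin is holding it. Releasing and checking.

```bash
python3 -m jog '[[[0,0,0,0],[0,0,0,0],[0,0,0,0],[0,0,0,0],[0,0,0,0],[0,0,10,0],[0,0,20,0],[0,0,40,0]]]' 100 40; python3 -m jog '[[[0,0,30,9],[-30,0,30,10],[-30,0,0,10],[-30,0,0,10],[-30,0,0,0],[0,0,0,0],[0,0,0,0],[0,0,0,0]]]'
python3 - <<'E'
from h import *
s=manip.sense();print(s["t"],s["tcp_pos"],s["force"])
c=manip.camera_info("wrist");w=manip.snapshot("wrist")[:,:,::-1];sd=manip.snapshot("side")[:,:,::-1];np.save("w11.npy",(c,s),allow_pickle=True)
cv2.imwrite("pics/w11.png",w);cv2.imwrite("pics/side2.png",sd)
u=proj(c,[.616,-.0745,.07]).astype(int);print(u)
y0=max(0,min(320,u[1]-50));x0=max(0,min(460,u[0]-50))
cv2.imwrite("pics/f.png",np.hstack([cv2.resize(w[y0:y0+100,x0:x0+100],(400,400),interpolation=cv2.INTER_CUBIC),cv2.resize(sd[180:280,260:360],(400,400),interpolation=cv2.INTER_CUBIC)]));print(x0,y0)
cs=manip.camera_info("side")
for z in (.0125,.063,.067,.087):print(z,(proj(cs,[.6163,-.0745,z])-[260,180])*4)
E
```

```text
t: 48.65
tcp_pos: [0.6161, -0.0737, 0.3146]
tool_rot: [0.982, -0.186, -0.002, -0.0]
force: [0.3, -0.2, -0.2]
finger_gap: 0.997
t: 49.65
tcp_pos: [0.4978, -0.074, 0.3751]
tool_rot: [0.988, 0.152, 0.001, 0.0]
force: [-0.1, 0.1, -0.4]
finger_gap: 0.999
49.65 [ 0.49778043 -0.07402587  0.37514876] [-0.07111078  0.10950232 -0.36964362]
[392 232]
342 182
0.0125 [196.57481619 260.37214723]
0.063 [198.28119949 179.69500306]
0.067 [198.42112845 173.07921603]
0.087 [199.13178903 139.47945822]
```

View pics/f.png

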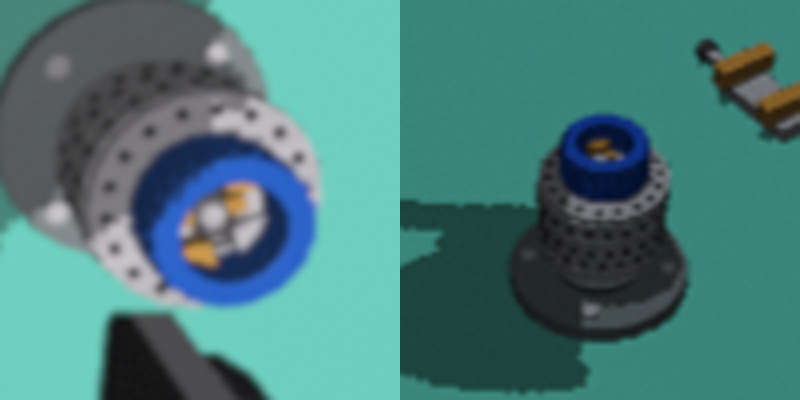

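The side view shows all parts level: the knob top spans x 158–250, centred over the base. In the wrist view the pin's end lies in the knob between the brass stops. A numeric height check, then hand-in.

Run:
```python
from h import *
t=np.linspace(0,2*np.pi,200)
def bb(c,z):
    P=np.array([proj(c,[.6163+.02*np.cos(a),-.0745+.02*np.sin(a),z]) for a in t]);return np.r_[P.min(0),P.max(0)].round(1)
for n,f in (("side","side2"),("wrist","w11")):
    c=manip.camera_info(n) if n=="side" else np.load("w11.npy",allow_pickle=True)[0]
    b=cv2.inRange(cv2.cvtColor(cv2.imread(f"pics/{f}.png"),cv2.COLOR_BGR2HSV),(105,110,40),(125,255,255))
    u=proj(c,[.6163,-.0745,.08]).astype(int);m=np.zeros_like(b);cv2.circle(m,tuple(map(int,u)),45,255,-1)
    v,h=np.nonzero(b&m);print(n,"blue",h.min(),v.min(),h.max()+1,v.max()+1,"locked",bb(c,.087),"laid",bb(c,.090),"on pin",bb(c,.095))
print(manip.sense()["t"]);manip.sign_off()
```

```text
side blue 300 209 323 230 locked [298.6 207.7 321.  222.3] laid [298.6 206.4 321.  221. ] on pin [298.6 204.3 321.1 218.8]
wrist blue 376 216 421 258 locked [378.  219.2 419.8 257.6] laid [379.  220.3 421.3 259. ] on pin [380.8 222.1 423.8 261.4]
49.75
the job is handed in; nothing more can be done
```

The carrier is loaded, and everything I measured points to the lid being locked. I handed the job in at about 49.8 s; the hand-in gives no verdict.

- **Basket:** it slid down over the post and touched the seat with about 3 N. A fit from the wrist camera afterwards put it within 1 mm of the post.
- **Tray:** it went on top of the basket with about 3 N. The fit afterwards put it within 1 mm of the post, and it looked flat.
- **Lid:** it dropped over the pin at the first turn I tried, pre-aligned from the pictures, so no search by feel was needed. I pressed it down with about 13 N and turned it 90° clockwise with almost no torque.

**Last checks**
- **Lock, by feel:** on letting up, the lid stopped rising at tool height 0.2446 m, against about 0.2443 m expected when locked and 0.2473 m when merely laid on. Another 1 mm of upward command moved it only 0.2 mm while the push fell from 6 N to 1.5 N, so the pin is holding it.
- **Lock, by camera:** the knob's pixel outline fits the locked height best in both cameras, with 1–3 px left over. The pictures alone cannot resolve the 3 mm between locked and laid on, so the feel check carries this.
- **Limits:** the highest force I read was about 13 N, though forces were only read at the end of each call. The gripper was clear of everything at the end, and I moved none of the other things, but did not re-measure their positions.

**Disagreement:** the wrist camera's first estimate of the basket in the grip was 1–2 mm off. The side view corrected it before I lowered the basket.

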